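# Line up the sample jars beside the balance

### The job

Line up the four sample jars ready for weighing on the four black pads of the white strip in order of size, one upright on the centre of each pad, with the largest on the pad at the end nearest the balance and the smallest at the far end. Set them down gently: do not drop a jar or knock one over.

Things in the scene. Friction and masses are not known exactly. Their poses are not given: they have to be found in the camera images.
- jar_xl: Loose closed wide-mouth sample jar, the largest of four: white straight round body 62 mm across, 80 mm tall in all, the top 14 mm being a slightly narrower (57 mm) bare aluminium screw lid; about 240 g, rigid. Stands upright on the bench. Origin: centre of its underside; z up its axis; yaw has no meaning.
- jar_l: Loose closed wide-mouth sample jar, the second largest of four: white straight round body 50 mm across, 66 mm tall in all, the top 14 mm being a slightly narrower (46 mm) bare aluminium screw lid; about 140 g, rigid. Stands upright on the bench. Origin: centre of its underside; z up its axis; yaw has no meaning.
- jar_m: Loose closed wide-mouth sample jar, the third largest of four: white straight round body 39 mm across, 52 mm tall in all, the top 14 mm being a slightly narrower (36 mm) bare aluminium screw lid; about 80 g, rigid. Stands upright on the bench. Origin: centre of its underside; z up its axis; yaw has no meaning.
- jar_s: Loose closed wide-mouth sample jar, the smallest of four: white straight round body 28 mm across, 38 mm tall in all, the top 14 mm being a slightly narrower (26 mm) bare aluminium screw lid; about 40 g, rigid. Stands upright on the bench. Origin: centre of its underside; z up its axis; yaw has no meaning.
- pad_a: Fixed round black rubber pad, 66 mm across and 3 mm thick, the first (end of the row at the robot's left, +y) of four alike pads 82 mm apart along a white fixed strip (330 x 80 mm, 5 mm thick). Pad top is 8 mm above the bench. Origin: centre of its underside, on the strip (5 mm above the bench); z up, y along the row to its left end.
- pad_b: Fixed round black rubber pad, 66 mm across and 3 mm thick, the second from the left of four alike pads 82 mm apart along a white fixed strip (330 x 80 mm, 5 mm thick). Pad top is 8 mm above the bench. Origin: centre of its underside, on the strip (5 mm above the bench); z up, y along the row to its left end.
- pad_c: Fixed round black rubber pad, 66 mm across and 3 mm thick, the third from the left of four alike pads 82 mm apart along a white fixed strip (330 x 80 mm, 5 mm thick). Pad top is 8 mm above the bench. Origin: centre of its underside, on the strip (5 mm above the bench); z up, y along the row to its left end.
- pad_d: Fixed round black rubber pad, 66 mm across and 3 mm thick, the fourth (end of the row at the robot's right, -y) of four alike pads 82 mm apart along a white fixed strip (330 x 80 mm, 5 mm thick). Pad top is 8 mm above the bench. Origin: centre of its underside, on the strip (5 mm above the bench); z up, y along the row to its left end.
- balance: Fixed bench balance: low white slab 240 mm deep (x), 180 mm wide, with a flat square steel weighing plate on top (66 mm high) and a small display at its near edge. It stands off one end of the row of pads, left (y above 0.4) or right (y below -0.4); a grey power supply, 157 mm tall with its handle, stands off the other end. Origin: on the bench, middle of its near edge; z up, front to -x.
There are look-alikes about, which are no part of the job. Leave any red look-alike of the jar_xl alone.

How it is judged:
By the outcome, as a careful person would: the job done as asked, in the order asked, and still so for the second after the job is handed in, with the robot touching nothing.
It also fails if it takes over 99 s, if anything falls off the work surface, if the arm or the gripper's body presses on something with over 40 N, if the wrist force passes 120 N, or if a joint passes its speed limit or range.

### The arm

A 7-joint arm with a two-finger parallel gripper is mounted at the origin on the work surface. World frame = base frame: x ahead of the robot, y to its left, z up, the work surface at z = 0. Lengths are in m, angles in rad, forces in N, time in s.
With the tool pointing down it reaches from about 0.35 to 0.9 m from the base axis. Payload 8.1 kg.
Tool frame: the origin (TCP) lies at the very end of the fingers, on their centre line; the grasp point (between the pads) lies 19 mm behind it; z points along the fingers, y is the line along which they close (so a half turn about z gives the same grasp; the last joint's range is limited). The gripper opens to 92 mm and grips with 3 to 60 N. Pads are 19 mm wide; open, the fingers measure 130 mm over their backs; the gripper's body (75 mm by 190 mm) begins 47 mm behind the grasp point.
Start: joints at [-1.206, 0.434, 0.025, 1.573, -0.012, 1.134, -0.075], TCP at [0.282, 0.558, 0.227] pointing down, gripper open.
Joint ranges: [-2.62, 2.62], [-0.44, 2.09], [-1.27, 1.32], [0.08, 2.57], [-1.32, 4.46], [0.12, 2], [-2.74, 2.74]. Speed limits (rad/s): [2.22, 2.22, 3.01, 3.01, 3.14, 3.14, 3.14].

### API

Orientations are given as a rotation vector (axis times angle).
In Python, from cell import arm gives the robot as it stands.
- The arm moves only by the shell command python3 -m pendant 'ROWS' [FORCE]. ROWS is a JSON object of lists of equal length, an entry for each row: "slide": the shift along the tool's x, y, z in units of 0.3 m (1.0 is 0.3 m), a list of three; "dr": the turn, a rotation vector about the tool's x, y, z in units of 0.12 rad (1.0 is 0.12 rad), a list of three; "claw": the opening, from 0 (shut) to 1 (fully open). In form: {"slide": [[tx, ty, tz], ...], "dr": [[ax, ay, az], ...], "claw": [claw, ...]}. A call has 1 to 10 rows; each row shifts and turns the commanded pose from where the row before left it, along the tool's axes as they then stand; what a row does not reach is not made up. A row lasts 1/10 s, in which the tool goes at most 50 mm and 8.59 degrees, less where a joint would pass 70% of its speed; a pose out of reach is approached as far as the arm can. A call with a number of a shift or a turn outside -1 to 1 is refused whole. A call with a gripper value outside its range is refused whole. The fingers move at their own pace and stop on an object; FORCE is the grip in N (left out, the last holds). Time passes only in rows, so rows that do not move let the fingers close. It gives the time, the measured TCP pose, the force, the opening and the grip force at its end, in the units of the state.
- arm.observe(): the state, without advancing time (a new reading comes with each control period).
- arm.get_image(name): name is "scene" or "top" or "wrist"; returns the picture (400x640x3 uint8, red, green, blue); there is no depth.
- arm.calibration(name): a dict with "K" (3x3 intrinsics, pixels), "xyz" and "orientation" of the camera in the world. Camera axes: x right, y up, looking along -z (the intrinsics and any distortion apply to the point x, -y, -z); pixel columns grow to the right and rows downward; lengths in m; the calibration is good to about 2 mm. A picture is of the moment at which its call begins: read the wrist's pose just before it. calibration takes no time and is no camera call; for the wrist camera it gives the pose at the moment of the call.
- arm.sign_off(): hands the job in; it is judged then, once.
The state is a dict: "clock": time; "joints": joint angles; "dq": joint speeds; "joint_efforts": joint torques, N m; "position": TCP position; "ee_rot": TCP orientation; "force": force on the tool from outside, world axes, zero at the start; "ft_torque": the same for the moment, N m; "width": opening from 0.0 (shut) to 1.0 (fully open); "gripper_force": force on a finger pad.
Only numpy, scipy, OpenCV 4.12 (cv2) and the standard library are available. Lean on these libraries where they do the work, as an engineer would, in place of code of your own. Each camera call takes 0.05 s, during which the arm holds its last target. There are 200 camera calls.

## Working session

There is one attempt and no reset: what is moved stays moved. The work goes in short steps, Python scripts to look and compute and a shell command to move; the robot and the scene stay as the last step left them, time stands still between calls to the robot, and variables do not carry over. Pictures are saved under pics/ and viewed, at most 14 in all, crops included, and the job is handed in when it is done.

```bash
mkdir -p pics; ls; python3 - <<'E'
from cell import arm
import cv2
for n in ("scene","top"):
    cv2.imwrite(f"pics/{n}0.png",arm.get_image(n)[:,:,::-1])
    c=arm.calibration(n);print(n,c)
print(arm.calibration("wrist"));print(arm.observe())
E
```

```text
pics
scene {'K': array([[365.59592713,   0.        , 324.26731251],
       [  0.        , 365.59592713, 205.15655977],
       [  0.        ,   0.        ,   1.        ]]), 'xyz': array([ 0.9740162 , -0.51611305,  0.62301933]), 'orientation': array([0.84290074, 0.31880015, 0.63277169])}
top {'K': array([[464.60887634,   0.        , 325.37496523],
       [  0.        , 464.60887634, 197.37974531],
       [  0.        ,   0.        ,   1.        ]]), 'xyz': array([ 0.46111173, -0.01048301,  1.30946889]), 'orientation': array([ 0.04193153, -0.05476491, -1.58548414])}
{'K': array([[338.18310531,   0.        , 321.66271639],
       [  0.        , 338.18310531, 198.1540392 ],
       [  0.        ,   0.        ,   1.        ]]), 'xyz': array([0.21249693, 0.59235114, 0.38494642]), 'orientation': array([-0.26146524, -0.15931725,  1.09552291])}
{'clock': 0.1, 'joints': array([-1.20559467,  0.43516477,  0.02499422,  1.57396159, -0.01156892,
        1.13396384, -0.07511604]), 'dq': array([ 0.00083132, -0.00131611, -0.00191476, -0.00294633, -0.00064357,
       -0.00078387,  0.0003974 ]), 'joint_efforts': array([ 3.18291444e-03, -6.69120026e+01,  9.87752751e-01, -3.15143931e+01,
       -6.05443586e-02,  3.73756397e-02,  1.15980697e-04]), 'position': array([0.28170292, 0.55744213, 0.22603378]), 'ee_rot': array([-7.28241405e-01, -3.05586183e+00,  2.11192980e-03]), 'force': array([ 0.43043628, -0.18233192, -0.48422349]), 'ft_torque': array([-0.01651951, -0.02823191,  0.00147225]), 'gripper_force': 0.0, 'width': 0.99948470554138}
```

View pics/top0.png

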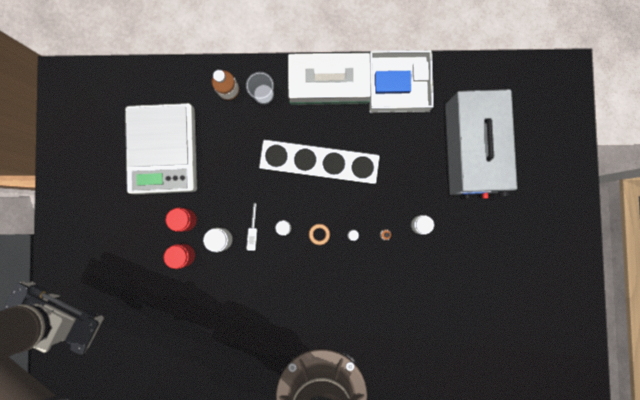

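View pics/scene0.png

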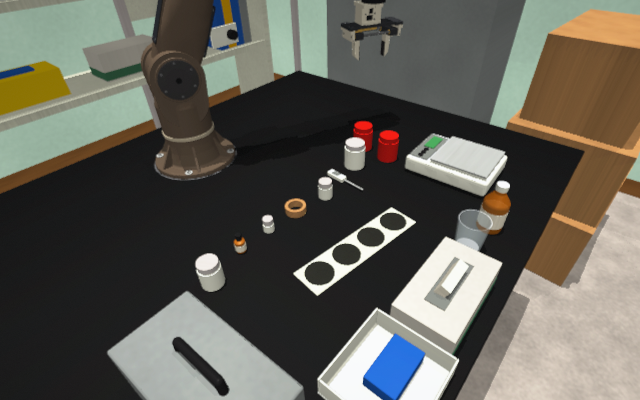

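The top view shows white jars at (217,240) XL, (283,228) M, (353,235) S and (423,225) L. The balance is at (160,148), on the left (+y), so the XL jar goes on pad_a. The pads are at (276,155), (305,159), (333,163) and (362,167).
Possible look-alikes in the top view are the red jars (179,220) and (178,257), the brown vial (386,235), the tape ring (319,234), the screwdriver (252,238), the brown bottle (225,84) and the glass (260,87). By description I choose only the four white jars.

```bash
cat > h.py <<'E'
import numpy as np, cv2
from scipy.spatial.transform import Rotation as R
from cell import arm
def ray(c,px):
    K=c["K"]; d=np.array([(px[0]-K[0,2])/K[0,0],-(px[1]-K[1,2])/K[1,1],-1.])
    return np.array(c["xyz"]),R.from_rotvec(c["orientation"]).apply(d/np.linalg.norm(d))
def plane(c,px,z):
    o,d=ray(c,px); return o+d*(z-o[2])/d[2]
def proj(c,p):
    q=R.from_rotvec(c["orientation"]).inv().apply(np.asarray(p)-c["xyz"]); K=c["K"]
    return np.array([K[0,2]-K[0,0]*q[0]/q[2],K[1,2]+K[1,1]*q[1]/q[2]])
def tri(rs):
    A=np.zeros((3,3));b=np.zeros(3)
    for o,d in rs:
        P=np.eye(3)-np.outer(d,d);A+=P;b+=P@o
    x=np.linalg.solve(A,b)
    return x,[np.linalg.norm((np.eye(3)-np.outer(d,d))@(x-o)) for o,d in rs]
def white(im,t=110,s=50):
    m=im.astype(int); return ((m.min(2)>t)&(m.max(2)-m.min(2)<s)).astype(np.uint8)*255
def save(n,im,k=1):
    cv2.imwrite("pics/"+n,cv2.resize(im,None,fx=k,fy=k)[:,:,::-1])
def blobs(m,lo,hi):
    n,l,st,c=cv2.connectedComponentsWithStats(m)
    return [(np.round(c[i],2),st[i]) for i in range(1,n) if lo<st[i][4]<hi]
E
python3 - <<'E'
from h import *
im={n:cv2.imread(f"pics/{n}0.png")[:,:,::-1] for n in("scene","top")}
C={n:arm.calibration(n) for n in im}
for n in im:
    m=white(im[n]); print(n)
    for c,s in blobs(m,30,1500):
        if n=="scene" or (100<c[0]<450 and c[1]>190): print(" blob",c,s)
    # pads: holes
    cs,hh=cv2.findContours(m,cv2.RETR_CCOMP,cv2.CHAIN_APPROX_NONE)
    for k,c in zip(cs,hh[0]):
        a=cv2.contourArea(k)
        if c[3]>=0 and 150<a<2000 and len(k)>10:
            e=cv2.fitEllipse(k);print(" hole",np.round(e[0],2),np.round(e[1],1),a,np.round(plane(C[n],e[0],.008),4))
a=im["top"][190:280,150:450];b=im["scene"][110:300,190:430]
save("crop1.png",np.vstack([cv2.resize(a,(720,216)),cv2.resize(b[:, :],(480,380))[:, :480] if 0 else cv2.copyMakeBorder(cv2.resize(b,(480,380)),0,0,0,240,0)]))
E
```

```text
scene
 blob [370.56  12.83] [354   1  29  24 282]
 blob [386.6   43.31] [385  35   5  20  67]
 blob [356.54  49.44] [354  41   5  18  68]
 blob [354.36 153.26] [344 137  22  33 605]
 blob [634.97 170.59] [627 153  13  29 201]
 blob [339.89 176.94] [327 169  36  21 180]
 blob [188.41 172.12] [185 170   8   5  32]
 blob [324.9  187.97] [318 177  15  23 287]
 blob [502.46 186.37] [496 181  14  12 139]
 blob [267.62 223.59] [262 215  12  18 178]
 blob [240.5  248.09] [235 243  11  10  56]
 blob [209.25 271.8 ] [195 253  29  39 823]
 hole [200.54 365.36] [15.6 94.6] 1026.5 [ 0.599  -0.4152  0.008 ]
 hole [319.13 272.85] [24.  30.5] 573.5 [ 0.6275 -0.1277  0.008 ]
 hole [346.02 253.86] [21.9 28.9] 496.0 [ 0.6397 -0.0467  0.008 ]
 hole [370.39 236.59] [19.4 28. ] 424.0 [0.6518 0.0346 0.008 ]
 hole [392.58 221.03] [17.9 27.2] 380.5 [0.6643 0.1155 0.008 ]
 hole [496.35 344.72] [18.3 20.4] 236.0 [ 0.9834 -0.0569  0.008 ]
 hole [430.43 144.48] [ 9.7 31.6] 209.5 [0.5648 0.5189 0.008 ]
top
 blob [251.96 232.81] [246 203  11  48 288]
 blob [422.82 224.41] [412 215  23  20 348]
 blob [282.7  227.56] [275 220  16  16 192]
 blob [216.5  239.53] [203 228  29  24 539]
 blob [352.96 234.96] [348 230  11  11  98]
 blob [343.79 367.64] [312 351  53  43 559]
 blob [292.09 367.28] [289 364   8   8  46]
 hole [362.21 166.93] [22.2 22.3] 386.5 [ 0.6255 -0.1269  0.008 ]
 hole [333.38 163.08] [22.2 22.5] 389.0 [ 0.6376 -0.0458  0.008 ]
 hole [304.71 159.13] [22.1 22.2] 383.0 [0.65   0.0349 0.008 ]
 hole [275.93 155.37] [22.1 22.4] 387.0 [0.6619 0.1159 0.008 ]
 hole [148.79 178.75] [13.1 31.6] 298.0 [0.6009 0.4728 0.008 ]
 hole [488.94 139.09] [ 8.6 57.8] 316.0 [ 0.6997 -0.4881  0.008 ]
 hole [258.6   83.33] [19.5 24.3] 280.0 [0.8692 0.1633 0.008 ]
 hole [392.54  81.49] [26.8 44. ] 857.0 [ 0.8695 -0.2185  0.008 ]
```

View pics/crop1.png

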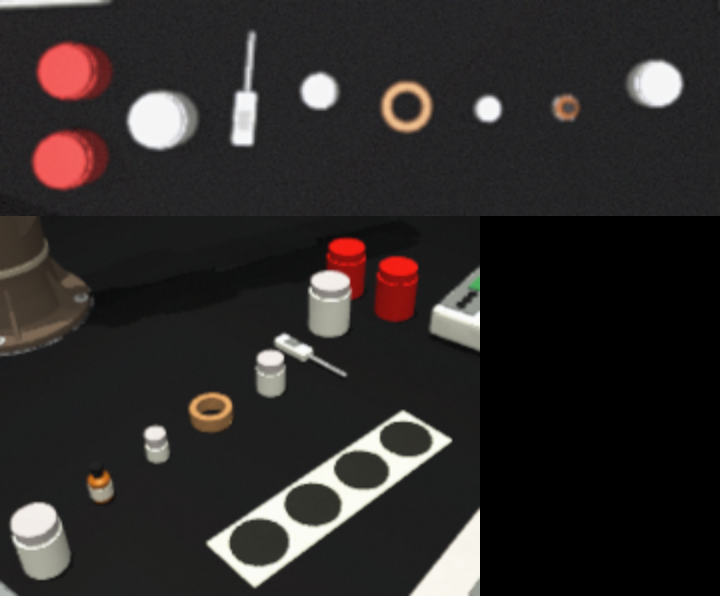

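The crop confirms four white jars with aluminium lids: XL beside the two red ones, then M, S and L. The tape ring and amber vial lie between them. Next I triangulate.

```bash
python3 - <<'E'
from h import *
S,T=arm.calibration("scene"),arm.calibration("top")
P=dict(xl=((354.36,153.26),(216.5,239.53)),l=((209.25,271.8),(422.82,224.41)),m=((324.9,187.97),(282.7,227.56)),s=((267.62,223.59),(352.96,234.96)),
pa=((392.58,221.03),(275.93,155.37)),pb=((370.39,236.59),(304.71,159.13)),pc=((346.02,253.86),(333.38,163.08)),pd=((319.13,272.85),(362.21,166.93)))
for k,(s,t) in P.items():
    x,e=tri([ray(S,s),ray(T,t)]);print(k,np.round(x,4),np.round(e,4), "r",np.hypot(*x[:2]).round(3))
o=arm.observe();M=R.from_rotvec(o["ee_rot"]).as_matrix();print(np.round(M,3))
c=arm.calibration("wrist");print("cam in tool",np.round(M.T@(c["xyz"]-o["position"]),4),np.round(M.T@R.from_rotvec(c["orientation"]).as_matrix(),3))
E
```

```text
xl [0.4291 0.2763 0.0405] [0.0004 0.0004] r 0.51
l [ 0.4615 -0.2867  0.0363] [0.0007 0.0007] r 0.543
m [0.459  0.0976 0.0277] [0.0007 0.0007] r 0.469
s [ 0.4354 -0.0958  0.0214] [0.0006 0.0006] r 0.446
pa [0.6628 0.1165 0.0064] [0.0009 0.0009] r 0.673
pb [0.6507 0.0353 0.0067] [0.0006 0.0006] r 0.652
pc [ 0.6383 -0.0455  0.006 ] [0.0005 0.0005] r 0.64
pd [ 0.6261 -0.1268  0.0061] [0.0004 0.0004] r 0.639
[[-0.893  0.451 -0.   ]
 [ 0.451  0.893 -0.001]
 [-0.    -0.001 -1.   ]]
cam in tool [ 0.0775 -0.0003 -0.1589] [[ 0.001  0.958  0.287]
 [ 1.    -0.001 -0.   ]
 [-0.     0.287 -0.958]]
```

```bash
cat > d.py <<'E'
import sys
from h import *
x,y,z,yaw=map(float,sys.argv[1:5])
o=arm.observe();M=R.from_rotvec(o["ee_rot"])
f=np.radians(yaw);s,c=np.sin(f),np.cos(f)
G=R.from_matrix(np.array([[-s,c,0],[c,s,0],[0,0,-1]]).T)
d=np.array([x,y,z])-o["position"]
print("slide(now axes)",np.round(M.inv().apply(d)/.3,3),"slide(goal axes)",np.round(G.inv().apply(d)/.3,3),"dr",np.round((M.inv()*G).as_rotvec()/.12,3),"t",round(o["clock"],2),"w",round(o["width"],3))
E
python3 d.py .429 .276 .2 40
```

```text
slide(now axes) [-0.861 -0.616  0.088] slide(goal axes) [-1.034 -0.227  0.087] dr [-0.011  0.004  3.373] t 0.1 w 0.999
```

```bash
python3 -m pendant '{"slide":[[0,0,0],[0,0,0],[0,0,0],[0,0,0.08]],"dr":[[0,0,0.85],[0,0,0.85],[0,0,0.85],[0,0,0.83]],"claw":[1,1,1,1]}' 20; python3 d.py .429 .276 .2 40
```

```text
clock: 0.5
position: [0.2826, 0.5595, 0.205]
ee_rot: [-1.335, -2.844, -0.008]
force: [-0.1, 1.4, -0.1]
width: 1.001
gripper_force: 0.0
slide(now axes) [-1.039 -0.228  0.013] slide(goal axes) [-1.037 -0.234  0.017] dr [ 0.037 -0.02  -0.042] t 0.5 w 1.001
```

```bash
python3 -m pendant '{"slide":[[-0.13,-0.029,0],[-0.13,-0.029,0],[-0.13,-0.029,0],[-0.13,-0.029,0],[-0.13,-0.029,0],[-0.13,-0.029,0],[-0.13,-0.029,0],[-0.13,-0.029,0],[0,0,0],[0,0,0]],"dr":[[0,0,0],[0,0,0],[0,0,0],[0,0,0],[0,0,0],[0,0,0],[0,0,0],[0,0,0],[0,0,0],[0,0,0]],"claw":[1,1,1,1,1,1,1,1,1,1]}' 20; python3 d.py .429 .276 .026 40
python3 - <<'E'
from h import *
c=arm.calibration("wrist");im=arm.get_image("wrist");np.savez("w1.npz",im=im,**c)
save("w1.png",im)
for b,s in blobs(white(im),500,60000): print(b,s)
for h in(.08,0):print(h,proj(c,[.4291,.2763,h]))
E
```

```text
clock: 1.5
position: [0.4291, 0.2731, 0.2027]
ee_rot: [-1.332, -2.845, 0.0]
force: [-0.5, 0.8, 0.3]
width: 1.002
gripper_force: 0.0
slide(now axes) [0.008 0.006 0.589] slide(goal axes) [0.008 0.006 0.589] dr [-0.002 -0.001 -0.028] t 1.5 w 1.002
[569.9  179.22] [  462    68   178   208 19902]
[324.03 182.33] [ 290  143   69   79 4194]
[279.45 236.17] [ 248  206   84   76 1437]
[191.79 261.02] [ 158  235   68   46 1519]
[451.39 260.98] [ 418  235   68   46 1520]
[ 21.53 257.34] [  0 244  55  35 884]
[376.11 298.52] [308 296 148   8 545]
[240.46 322.28] [222 311  39  26 814]
[180.79 329.99] [ 164  312   36   40 1169]
[462.2  326.89] [445 312  36  32 987]
[248.62 395.79] [  49  391  367    9 2554]
0.08 [324.20902998 187.75298635]
0 [323.67966536 168.84243235]
```

View pics/w1.png

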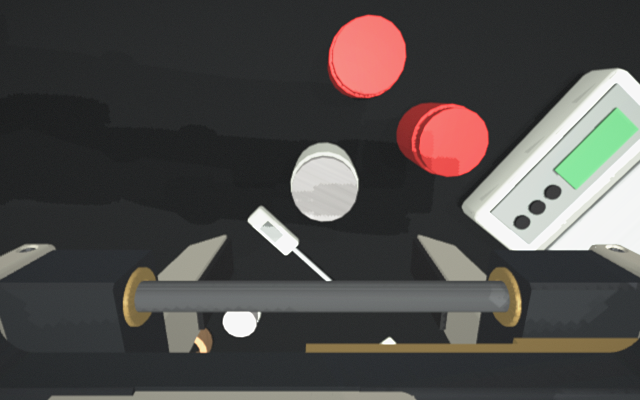

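The wrist view shows the XL lid centred at about (324,187), matching the triangulated point at z=0.08. The red ones are at (367,55) and (445,140), well clear of the fingers. Descend and grip.

```bash
python3 -m pendant '{"slide":[[0.008,0.006,0.12],[0,0,0.13],[0,0,0.13],[0,0,0.12],[0,0,0.08],[0,0,0.01],[0,0,0]],"dr":[[0,0,0],[0,0,0],[0,0,0],[0,0,0],[0,0,0],[0,0,0],[0,0,0]],"claw":[1,1,1,1,1,1,1]}' 20 && python3 -m pendant '{"slide":[[0,0,0],[0,0,0],[0,0,0],[0,0,0],[0,0,0],[0,0,0]],"dr":[[0,0,0],[0,0,0],[0,0,0],[0,0,0],[0,0,0],[0,0,0]],"claw":[0.5,0.3,0.3,0.3,0.3,0.3]}' 20; python3 d.py .6628 .1165 .1 40
```

```text
clock: 2.25
position: [0.428, 0.2778, 0.0255]
ee_rot: [-1.326, -2.847, 0.002]
force: [0.7, 0.1, -0.4]
width: 1.0
gripper_force: 0.0
clock: 2.85
position: [0.429, 0.2772, 0.0263]
ee_rot: [1.329, 2.846, 0.001]
force: [-2.0, -0.9, 7.2]
width: 0.669
gripper_force: 20.0
slide(now axes) [-0.911  0.254 -0.246] slide(goal axes) [-0.911  0.253 -0.246] dr [ 0.007 -0.001 -0.008] t 2.85 w 0.669
```

```bash
python3 -m pendant '{"slide":[[0,0,-0.03],[0,0,-0.07],[0,0,-0.08],[0,0,-0.067],[-0.05,0.014,0],[-0.1,0.028,0],[-0.12,0.034,0],[-0.12,0.034,0],[-0.12,0.034,0],[-0.12,0.034,0]],"dr":[[0,0,0],[0,0,0],[0,0,0],[0,0,0],[0,0,0],[0,0,0],[0,0,0],[0,0,0],[0,0,0],[0,0,0]],"claw":[0.3,0.3,0.3,0.3,0.3,0.3,0.3,0.3,0.3,0.3]}' 20 && python3 -m pendant '{"slide":[[-0.12,0.034,0],[-0.1,0.028,0],[-0.061,0.014,0],[0,0,0],[0,0,0]],"dr":[[0,0,0],[0,0,0],[0,0,0],[0,0,0],[0,0,0]],"claw":[0.3,0.3,0.3,0.3,0.3]}' 20; python3 d.py .6628 .1165 .034 40
python3 - <<'E'
from h import *
c=arm.calibration("wrist");im=arm.get_image("wrist");save("w2.png",im)
for k,p in dict(pa=[.6628,.1165,.008],pb=[.6507,.0353,.008],pc=[.6383,-.0455,.008]).items():print(k,proj(c,p))
E
```

```text
clock: 3.85
position: [0.5917, 0.1652, 0.1]
ee_rot: [-1.329, -2.846, 0.001]
force: [-0.1, 1.1, -2.4]
width: 0.668
gripper_force: 20.0
clock: 4.35
position: [0.662, 0.1161, 0.0995]
ee_rot: [-1.329, -2.845, 0.001]
force: [0.3, 0.8, -4.4]
width: 0.676
gripper_force: 20.0
slide(now axes) [-0.001  0.003  0.218] slide(goal axes) [-0.001  0.003  0.218] dr [-0.01  -0.007 -0.013] t 4.35 w 0.676
pa [323.02796979 201.5812803 ]
pb [248.21678028 264.92207729]
pc [181.33454239 321.02642697]
```

View pics/w2.png

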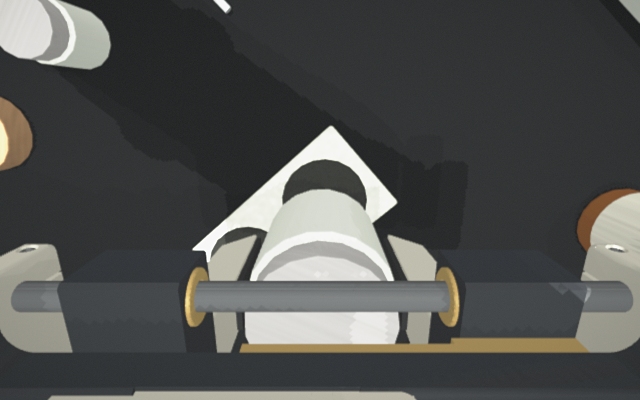

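The XL jar is held upright above pad_a, with the pad visible at about (325,190). Lower it, slowly at the end.

```bash
python3 -m pendant '{"slide":[[0,0.003,0.05],[0,0,0.07],[0,0,0.05],[0,0,0.025],[0,0,0.01],[0,0,0.006],[0,0,0.003],[0,0,0]],"dr":[[0,0,0],[0,0,0],[0,0,0],[0,0,0],[0,0,0],[0,0,0],[0,0,0],[0,0,0]],"claw":[0.3,0.3,0.3,0.3,0.3,0.3,0.3,0.3]}' 20; python3 d.py .6628 .1165 .034 40
```

```text
clock: 5.2
position: [0.6637, 0.117, 0.0362]
ee_rot: [1.329, 2.846, 0.001]
force: [-0.7, 0.3, -2.8]
width: 0.672
gripper_force: 20.0
slide(now axes) [ 0.001 -0.003  0.007] slide(goal axes) [ 0.001 -0.003  0.007] dr [ 0.007  0.004 -0.007] t 5.2 w 0.672
```

```bash
python3 -m pendant '{"slide":[[0,0,0.002],[0,0,0.002],[0,0,0.002],[0,0,0.002],[0,0,0]],"dr":[[0,0,0],[0,0,0],[0,0,0],[0,0,0],[0,0,0]],"claw":[0.3,0.3,0.3,0.3,0.3]}' 20; python3 d.py .6628 .1165 .034 40
```

```text
clock: 5.7
position: [0.6635, 0.117, 0.0344]
ee_rot: [1.329, 2.846, 0.001]
force: [-3.1, -0.3, 7.0]
width: 0.678
gripper_force: 20.0
slide(now axes) [ 0.    -0.003  0.001] slide(goal axes) [ 0.    -0.003  0.001] dr [ 0.006  0.001 -0.008] t 5.7 w 0.678
```

Contact (force z went from -3 to +7 N). Release, retreat and check.

```bash
python3 -m pendant '{"slide":[[0,0,0],[0,0,0],[0,0,0],[0,0,-0.06],[0,0,-0.12],[0,0,-0.15],[0,0,-0.15],[0,0,-0.1],[0,0,0]],"dr":[[0,0,0],[0,0,0],[0,0,0],[0,0,0],[0,0,0],[0,0,0],[0,0,0],[0,0,0],[0,0,0]],"claw":[0.72,0.85,0.95,0.95,0.95,0.95,0.95,0.95,0.95]}' 20; python3 d.py .4615 -.2867 .2 40
python3 - <<'E'
from h import *
c=arm.calibration("wrist");im=arm.get_image("wrist");save("w3.png",im)
S=arm.calibration("top");t=arm.get_image("top");save("t3.png",t[130:270,180:460],2)
for k,p in dict(pa=[.6628,.1165,.088],pb=[.6507,.0353,.008],pc=[.6383,-.0455,.008]).items():print(k,proj(c,p))
E
```

```text
clock: 6.6
position: [0.6661, 0.1173, 0.2128]
ee_rot: [1.326, 2.84, 0.009]
force: [0.8, -0.2, 0.3]
width: 0.946
gripper_force: 0.0
slide(now axes) [-0.595 -1.388  0.034] slide(goal axes) [-0.593 -1.388  0.043] dr [ 0.066  0.033 -0.009] t 6.6 w 0.946
pa [317.1667924  187.67123746]
pb [263.7283806  215.64788667]
pc [214.0590795 258.7123687]
```

View pics/w3.png

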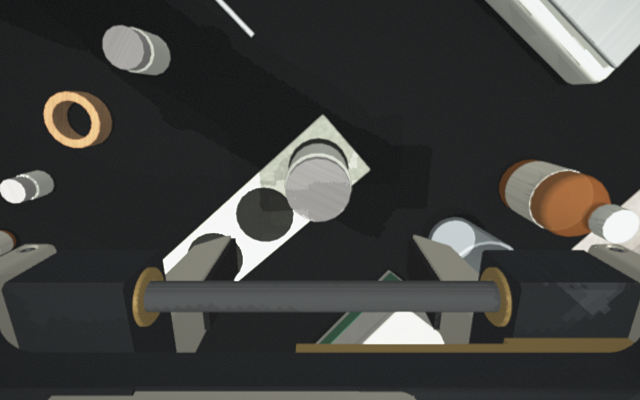

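XL stands on pad_a with its lid at about (319,187), against a predicted (317,188). Pad_b at about (265,214) also matches. On to L.

```bash
python3 -m pendant '{"slide":[[-0.03,-0.07,0],[-0.06,-0.139,0.01],[-0.06,-0.14,0.01],[-0.06,-0.14,0.01],[-0.06,-0.14,0.01],[-0.06,-0.14,0],[-0.06,-0.14,0],[-0.06,-0.14,0],[-0.06,-0.14,0],[-0.06,-0.14,0]],"dr":[[0.03,0,0],[0.03,0.03,0],[0,0,0],[0,0,0],[0,0,0],[0,0,0],[0,0,0],[0,0,0],[0,0,0],[0,0,0]],"claw":[1,1,1,1,1,1,1,1,1,1]}' 20 && python3 -m pendant '{"slide":[[-0.025,-0.057,0],[0,0,0],[0,0,0]],"dr":[[0,0,0],[0,0,0],[0,0,0]],"claw":[1,1,1]}' 20; python3 d.py .4615 -.2867 .016 40
python3 - <<'E'
from h import *
c=arm.calibration("wrist");im=arm.get_image("wrist");save("w4.png",im)
print(proj(c,[.4615,-.2867,.066]))
E
```

```text
clock: 7.7
position: [0.4655, -0.2711, 0.1958]
ee_rot: [-1.325, -2.839, 0.008]
force: [1.2, -0.4, 0.4]
width: 0.998
gripper_force: 0.0
clock: 8.0
position: [0.4586, -0.2862, 0.1961]
ee_rot: [-1.326, -2.839, 0.007]
force: [0.5, -0.3, 0.1]
width: 0.997
gripper_force: 0.0
slide(now axes) [-0.011  0.011  0.6  ] slide(goal axes) [-0.007  0.006  0.6  ] dr [-0.065 -0.048 -0.012] t 8.0 w 0.997
[325.11020728 191.53847556]
```

View pics/w4.png

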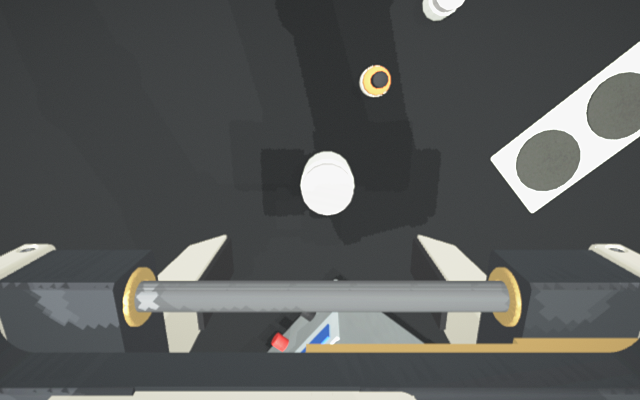

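L's lid is at about (327,189), against a predicted (325,191): within 2 mm. The amber vial is at (375,80), clear. Descend and grip.

```bash
python3 -m pendant '{"slide":[[0,0.012,0.12],[0,0,0.13],[0,0,0.13],[0,0,0.12],[0,0,0.08],[0,0,0.015],[0,0,0]],"dr":[[-0.06,-0.04,0],[0,0,0],[0,0,0],[0,0,0],[0,0,0],[0,0,0],[0,0,0]],"claw":[1,1,1,1,1,1,1]}' 20 && python3 -m pendant '{"slide":[[0,0,0],[0,0,0],[0,0,0],[0,0,0],[0,0,0],[0,0,0],[0,0,0]],"dr":[[0,0,0],[0,0,0],[0,0,0],[0,0,0],[0,0,0],[0,0,0],[0,0,0]],"claw":[0.5,0.2,0.2,0.2,0.2,0.2,0.2]}' 20; python3 d.py .6507 .0353 .13 40
```

```text
clock: 8.75
position: [0.4618, -0.2834, 0.0183]
ee_rot: [-1.326, -2.847, 0.0]
force: [0.1, 0.1, 1.0]
width: 1.002
gripper_force: 0.0
clock: 9.45
position: [0.4618, -0.2848, 0.019]
ee_rot: [1.328, 2.845, -0.001]
force: [-0.4, 0.4, 3.6]
width: 0.541
gripper_force: 20.0
slide(now axes) [ 0.413  1.168 -0.37 ] slide(goal axes) [ 0.413  1.168 -0.37 ] dr [ 0.002  0.011 -0.007] t 9.45 w 0.541
```

```bash
python3 -m pendant '{"slide":[[0,0,-0.03],[0,0,-0.08],[0,0,-0.12],[0.01,0.03,-0.1],[0.03,0.088,-0.04],[0.043,0.12,0],[0.043,0.12,0],[0.043,0.12,0],[0.043,0.12,0],[0.043,0.12,0]],"dr":[[0,0,0],[0,0,0],[0,0,0],[0,0,0],[0,0,0],[0,0,0],[0,0,0],[0,0,0],[0,0,0],[0,0,0]],"claw":[0.2,0.2,0.2,0.2,0.2,0.2,0.2,0.2,0.2,0.2]}' 20 && python3 -m pendant '{"slide":[[0.043,0.12,0],[0.043,0.12,0],[0.04,0.12,0],[0.025,0.06,0],[0.01,0.03,0],[0,0,0],[0,0,0]],"dr":[[0,0,0],[0,0,0],[0,0,0],[0,0,0],[0,0,0],[0,0,0],[0,0,0]],"claw":[0.2,0.2,0.2,0.2,0.2,0.2,0.2]}' 20; python3 d.py .6507 .0353 .027 40
```

```text
clock: 10.45
position: [0.578, -0.0863, 0.1303]
ee_rot: [1.329, 2.846, -0.001]
force: [0.8, 0.6, -1.7]
width: 0.541
gripper_force: 20.0
clock: 11.15
position: [0.6494, 0.0337, 0.1297]
ee_rot: [1.331, 2.844, -0.003]
force: [0.1, -0.8, -1.9]
width: 0.54
gripper_force: 20.0
slide(now axes) [0.002 0.007 0.342] slide(goal axes) [0.001 0.007 0.342] dr [-0.011  0.015 -0.024] t 11.15 w 0.54
```

```bash
python3 -m pendant '{"slide":[[0.001,0.006,0.06],[0,0,0.1],[0,0,0.09],[0,0,0.05],[0,0,0.02],[0,0,0.01],[0,0,0.004],[0,0,0.002],[0,0,0.002],[0,0,0]],"dr":[[0,0,0],[0,0,0],[0,0,0],[0,0,0],[0,0,0],[0,0,0],[0,0,0],[0,0,0],[0,0,0],[0,0,0]],"claw":[0.2,0.2,0.2,0.2,0.2,0.2,0.2,0.2,0.2,0.2]}' 20; python3 d.py .6507 .0353 .027 40
```

```text
clock: 12.15
position: [0.6517, 0.0374, 0.0288]
ee_rot: [1.328, 2.845, 0.0]
force: [-0.5, -0.3, -1.2]
width: 0.543
gripper_force: 20.0
slide(now axes) [-0.003 -0.007  0.006] slide(goal axes) [-0.003 -0.007  0.006] dr [ 0.007  0.014 -0.005] t 12.15 w 0.543
```

```bash
python3 -m pendant '{"slide":[[-0.001,-0.004,0.001],[0,0,0.002],[0,0,0.002],[0,0,0.002],[0,0,0]],"dr":[[0,0,0],[0,0,0],[0,0,0],[0,0,0],[0,0,0]],"claw":[0.2,0.2,0.2,0.2,0.2]}' 20; python3 d.py .6507 .0353 .027 40
```

```text
clock: 12.65
position: [0.6507, 0.0362, 0.0271]
ee_rot: [1.329, 2.846, -0.0]
force: [-4.1, -0.2, 9.3]
width: 0.543
gripper_force: 20.0
slide(now axes) [-0.003 -0.002  0.   ] slide(goal axes) [-0.002 -0.002  0.   ] dr [ 0.003  0.01  -0.008] t 12.65 w 0.543
```

```bash
python3 -m pendant '{"slide":[[0,0,0],[0,0,0],[0,0,0],[0,0,-0.06],[0,0,-0.12],[0,0,-0.15],[0,0,-0.15],[0,0,-0.1],[0,0,0]],"dr":[[0,0,0],[0,0,0],[0,0,0],[0,0,0],[0,0,0],[0,0,0],[0,0,0],[0,0,0],[0,0,0]],"claw":[0.6,0.75,0.85,0.85,0.85,0.85,0.85,0.85,0.85]}' 20; python3 d.py .459 .0976 .2 40
python3 - <<'E'
from h import *
c=arm.calibration("wrist");im=arm.get_image("wrist");save("w5.png",im)
for k,p in dict(pa=[.6628,.1165,.088],pb=[.6507,.0353,.074],pc=[.6383,-.0455,.008]).items():print(k,proj(c,p))
E
```

```text
clock: 13.55
position: [0.6532, 0.0365, 0.2054]
ee_rot: [1.326, 2.839, 0.006]
force: [-0.0, -0.3, -0.4]
width: 0.852
gripper_force: 0.0
slide(now axes) [ 0.572 -0.366  0.012] slide(goal axes) [ 0.572 -0.365  0.018] dr [ 0.059  0.047 -0.008] t 13.55 w 0.852
pa [394.12308515 124.96427208]
pb [317.73937055 186.27893711]
pc [263.21847075 217.75200031]
```

View pics/w5.png

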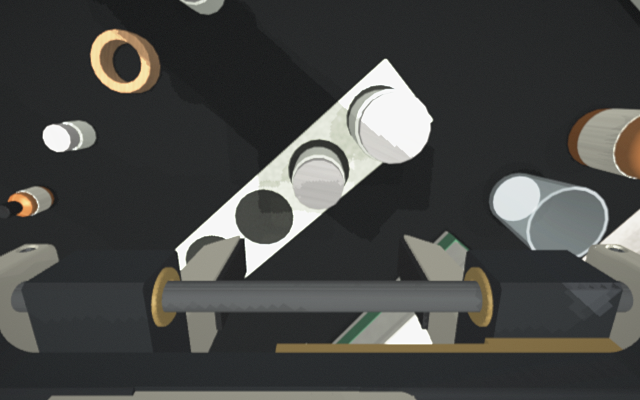

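XL's lid is at about (396,127) and L's at about (319,183), against predictions of (394,125) and (318,186). I will check this precisely later. On to M.

```bash
python3 -m pendant '{"slide":[[0.06,-0.04,0.01],[0.11,-0.07,0],[0.12,-0.077,0],[0.12,-0.077,0],[0.1,-0.065,0],[0.062,-0.037,0],[0,0,0],[0,0,0]],"dr":[[0.03,0.025,0],[0,0,0],[0,0,0],[0,0,0],[0,0,0],[0,0,0],[0,0,0],[0,0,0]],"claw":[0.8,0.8,0.8,0.8,0.8,0.8,0.8,0.8]}' 20; python3 d.py .459 .0976 .009 40
python3 - <<'E'
from h import *
c=arm.calibration("wrist");im=arm.get_image("wrist");np.save("w6.npy",im)
S=arm.calibration("top");t=arm.get_image("top");np.save("t6.npy",t)
print(proj(c,[.459,.0976,.052]))
m=white(im,80);m[235:]=0
for b,s in blobs(m,300,60000): print(b,s)
for n,q,z in(("l",[.6507,.0353],.074),("xl",[.6628,.1165],.088)):print(n,proj(S,[*q,z]))
p=np.vstack([im[60:260,180:480],t[100:240,200:500]])
save("w6.png",p,1.7)
E
```

```text
clock: 14.4
position: [0.4558, 0.0976, 0.1972]
ee_rot: [-1.326, -2.844, 0.005]
force: [1.1, -0.2, 0.1]
width: 0.801
gripper_force: 0.0
slide(now axes) [-0.008  0.011  0.627] slide(goal axes) [-0.007  0.008  0.627] dr [-0.037 -0.017  0.001] t 14.4 w 0.801
[325.16668567 186.53738454]
[619.    56.11] [ 582    0   58  119 3893]
[370.71  98.56] [ 333   57   97  107 2169]
[325.88 181.33] [ 305  157   42   50 1638]
[249.29 223.21] [226 213  51  22 415]
l [303.64470955 155.33716136]
xl [272.71135614 150.43558048]
```

View pics/w6.png

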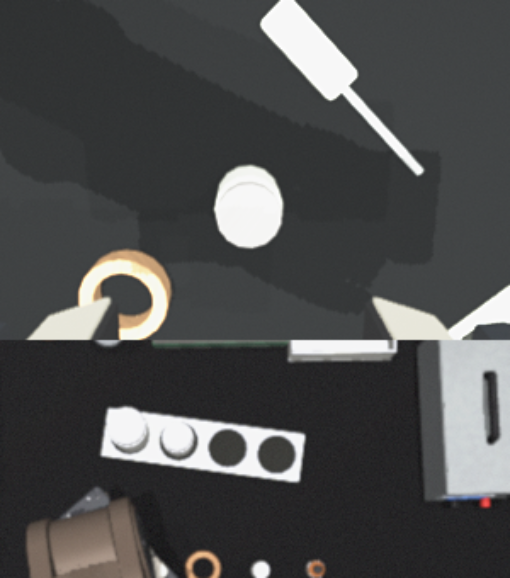

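M's lid centre is at about (326,187), against a predicted (325,186.5). The screwdriver and tape ring are clear of the fingers. The two placed jars look centred from the top. Grip M.

```bash
python3 -m pendant '{"slide":[[-0.007,0.008,0.12],[0,0,0.13],[0,0,0.13],[0,0,0.12],[0,0,0.09],[0,0,0.03],[0,0,0]],"dr":[[-0.03,-0.015,0],[0,0,0],[0,0,0],[0,0,0],[0,0,0],[0,0,0],[0,0,0]],"claw":[0.8,0.8,0.8,0.8,0.8,0.8,0.8]}' 15 && python3 -m pendant '{"slide":[[0,0,0.006],[0,0,0],[0,0,0],[0,0,0],[0,0,0],[0,0,0]],"dr":[[0,0,0],[0,0,0],[0,0,0],[0,0,0],[0,0,0],[0,0,0]],"claw":[0.6,0.15,0.15,0.15,0.15,0.15]}' 15; python3 d.py .6383 -.0455 .13 40
```

```text
clock: 15.2
position: [0.459, 0.0967, 0.0107]
ee_rot: [-1.33, -2.845, 0.003]
force: [0.3, 0.3, 0.5]
width: 0.802
gripper_force: 0.0
clock: 15.8
position: [0.4595, 0.0976, 0.0105]
ee_rot: [1.328, 2.846, 0.001]
force: [-0.7, -0.3, 7.3]
width: 0.423
gripper_force: 15.0
slide(now axes) [-0.748  0.151 -0.398] slide(goal axes) [-0.749  0.15  -0.398] dr [ 0.008  0.002 -0.006] t 15.8 w 0.423
```

```bash
python3 -m pendant '{"slide":[[0,0,-0.03],[0,0,-0.08],[0,0,-0.12],[-0.02,0.004,-0.11],[-0.06,0.012,-0.05],[-0.11,0.022,-0.008],[-0.12,0.024,0],[-0.12,0.024,0],[-0.12,0.024,0],[-0.1,0.02,0]],"dr":[[0,0,0],[0,0,0],[0,0,0],[0,0,0],[0,0,0],[0,0,0],[0,0,0],[0,0,0],[0,0,0],[0,0,0]],"claw":[0.15,0.15,0.15,0.15,0.15,0.15,0.15,0.15,0.15,0.15]}' 15 && python3 -m pendant '{"slide":[[-0.07,0.014,0],[-0.028,0.006,0],[0,0,0],[0,0,0]],"dr":[[0,0,0],[0,0,0],[0,0,0],[0,0,0]],"claw":[0.15,0.15,0.15,0.15]}' 15; python3 d.py .6383 -.0455 .0185 40
```

```text
clock: 16.8
position: [0.6153, -0.0287, 0.1299]
ee_rot: [1.33, 2.846, -0.0]
force: [1.0, 1.7, -1.5]
width: 0.421
gripper_force: 15.0
clock: 17.2
position: [0.6368, -0.0446, 0.1293]
ee_rot: [-1.327, -2.846, -0.0]
force: [0.2, 0.5, -1.2]
width: 0.422
gripper_force: 15.0
slide(now axes) [-0.006  0.002  0.369] slide(goal axes) [-0.005  0.002  0.369] dr [-0.003 -0.011 -0.001] t 17.2 w 0.422
```

```bash
python3 -m pendant '{"slide":[[-0.005,0,0.06],[0,0,0.1],[0,0,0.1],[0,0,0.06],[0,0,0.025],[0,0,0.01],[0,0,0.005],[0,0,0.002],[0,0,0.002],[0,0,0]],"dr":[[0,0,0],[0,0,0],[0,0,0],[0,0,0],[0,0,0],[0,0,0],[0,0,0],[0,0,0],[0,0,0],[0,0,0]],"claw":[0.15,0.15,0.15,0.15,0.15,0.15,0.15,0.15,0.15,0.15]}' 15; python3 d.py .6383 -.0455 .0185 40
```

```text
clock: 18.2
position: [0.6391, -0.0469, 0.0208]
ee_rot: [1.329, 2.846, 0.001]
force: [-0.8, -0.7, -0.6]
width: 0.422
gripper_force: 15.0
slide(now axes) [0.005 0.001 0.008] slide(goal axes) [0.005 0.001 0.008] dr [ 0.006  0.005 -0.007] t 18.2 w 0.422
```

```bash
python3 -m pendant '{"slide":[[0.004,0,0],[0,0,0.003],[0,0,0.002],[0,0,0.002],[0,0,0.002],[0,0,0]],"dr":[[0,0,0],[0,0,0],[0,0,0],[0,0,0],[0,0,0],[0,0,0]],"claw":[0.15,0.15,0.15,0.15,0.15,0.15]}' 15; python3 d.py .6383 -.0455 .0185 40
```

```text
clock: 18.8
position: [0.638, -0.0459, 0.0186]
ee_rot: [1.329, 2.847, 0.001]
force: [-4.0, 0.7, 11.5]
width: 0.419
gripper_force: 15.0
slide(now axes) [0.    0.002 0.   ] slide(goal axes) [0.    0.002 0.   ] dr [ 0.004 -0.002 -0.007] t 18.8 w 0.419
```

Contact. Release, lift and measure all the placed jars from the wrist.

```bash
python3 -m pendant '{"slide":[[0,0,0],[0,0,0],[0,0,0],[0,0,-0.06],[0,0,-0.12],[0,0,-0.15],[0,0,-0.15],[0,0,-0.12],[0,0,0],[0,0,0]],"dr":[[0,0,0],[0,0,0],[0,0,0],[0,0,0],[0,0,0],[0,0,0],[0,0,0],[0,0,0],[0,0,0],[0,0,0]],"claw":[0.5,0.65,0.75,0.75,0.75,0.75,0.75,0.75,0.75,0.75]}' 15; python3 d.py .4354 -.0958 .2 40
python3 - <<'E'
from h import *
c=arm.calibration("wrist");im=arm.get_image("wrist");np.savez("w7.npz",im=im,**c);save("w7.png",im[0:300,160:480],2)
for k,p in dict(xl=[.6628,.1165,.088],l=[.6507,.0353,.074],m=[.6383,-.0455,.060],pd=[.6261,-.1268,.008],pc=[.6383,-.0455,.008]).items():print(k,proj(c,p), (proj(c,p)-[160,0])*2)
E
```

```text
clock: 19.8
position: [0.6383, -0.0459, 0.1981]
ee_rot: [1.328, 2.845, 0.001]
force: [-1.2, -0.1, -0.7]
width: 0.748
gripper_force: 0.0
slide(now axes) [ 0.307 -0.625 -0.007] slide(goal axes) [ 0.307 -0.625 -0.006] dr [ 0.012  0.007 -0.006] t 19.8 w 0.748
xl [488.92236874  52.34654066] [657.84473748 104.69308133]
l [396.65030362 126.15203476] [473.30060724 252.30406953]
m [321.83165863 185.48807151] [323.66331726 370.97614301]
pd [265.7280299  221.55699477] [211.45605979 443.11398954]
pc [321.72487788 173.070423  ] [323.44975576 346.140846  ]
```

View pics/w7.png

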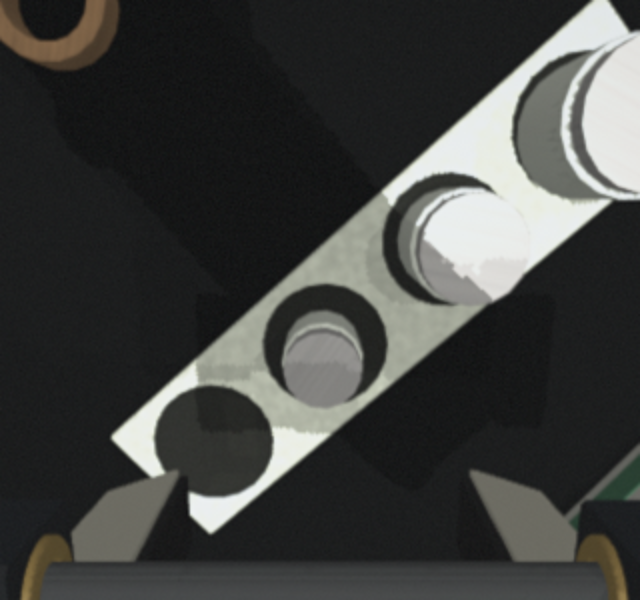

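M's lid is at crop (322,367), against a predicted (324,371). L's is at (475,248), against (473,252). Both are within about 1.5 mm of the pad centre. Pad_d is at crop (213,441), also as predicted. Now S.

```bash
python3 -m pendant '{"slide":[[0.03,-0.06,0],[0.05,-0.1,0],[0.055,-0.115,0],[0.055,-0.115,0],[0.055,-0.115,0],[0.04,-0.08,0],[0.022,-0.04,0],[0,0,0],[0,0,0]],"dr":[[0,0,0],[0,0,0],[0,0,0],[0,0,0],[0,0,0],[0,0,0],[0,0,0],[0,0,0],[0,0,0]],"claw":[0.65,0.65,0.65,0.65,0.65,0.65,0.65,0.65,0.65]}' 12; python3 d.py .4354 -.0958 .004 40
python3 - <<'E'
from h import *
c=arm.calibration("wrist");im=arm.get_image("wrist")
print(proj(c,[.4354,-.0958,.038]))
m=white(im,80);m[235:]=0
for b,s in blobs(m,300,60000): print(b,s)
E
```

```text
clock: 20.75
position: [0.4362, -0.0953, 0.1973]
ee_rot: [1.328, 2.847, 0.0]
force: [0.8, -0.2, 0.2]
width: 0.648
gripper_force: 0.0
slide(now axes) [ 0.001 -0.003  0.644] slide(goal axes) [ 0.    -0.003  0.644] dr [ 0.003  0.002 -0.002] t 20.75 w 0.648
[320.76427431 180.28454188]
[393.86  98.72] [361  75  56  59 937]
[574.43 187.25] [  454   100   186   135 12194]
[321.86 175.8 ] [308 159  29  35 808]
```

The S lid is at about (322,180), as predicted.

```bash
python3 -m pendant '{"slide":[[0,-0.001,0.12],[0,0,0.13],[0,0,0.13],[0,0,0.12],[0,0,0.09],[0,0,0.03],[0,0,0.012],[0,0,0]],"dr":[[0,0,0],[0,0,0],[0,0,0],[0,0,0],[0,0,0],[0,0,0],[0,0,0],[0,0,0]],"claw":[0.65,0.65,0.65,0.65,0.65,0.65,0.65,0.65]}' 12 && python3 -m pendant '{"slide":[[0,0,0.004],[0,0,0],[0,0,0],[0,0,0],[0,0,0],[0,0,0]],"dr":[[0,0,0],[0,0,0],[0,0,0],[0,0,0],[0,0,0],[0,0,0]],"claw":[0.45,0.1,0.1,0.1,0.1,0.1]}' 12; python3 d.py .6261 -.1268 .11 40
```

```text
clock: 21.6
position: [0.4357, -0.0959, 0.0081]
ee_rot: [1.328, 2.846, 0.0]
force: [-0.5, 0.3, -0.6]
width: 0.647
gripper_force: 0.0
clock: 22.2
position: [0.4352, -0.0959, 0.007]
ee_rot: [1.328, 2.846, 0.001]
force: [-0.8, 0.5, 5.3]
width: 0.299
gripper_force: 12.0
slide(now axes) [-0.488  0.422 -0.343] slide(goal axes) [-0.488  0.421 -0.343] dr [ 0.005  0.003 -0.006] t 22.2 w 0.299
```

```bash
python3 -m pendant '{"slide":[[0,0,-0.03],[0,0,-0.08],[0,0,-0.12],[-0.015,0.013,-0.08],[-0.06,0.052,-0.033],[-0.09,0.078,0],[-0.1,0.086,0],[-0.1,0.086,0],[-0.08,0.069,0],[-0.043,0.038,0]],"dr":[[0,0,0],[0,0,0],[0,0,0],[0,0,0],[0,0,0],[0,0,0],[0,0,0],[0,0,0],[0,0,0],[0,0,0]],"claw":[0.1,0.1,0.1,0.1,0.1,0.1,0.1,0.1,0.1,0.1]}' 12 && python3 -m pendant '{"slide":[[0,0,0],[0,0,0]],"dr":[[0,0,0],[0,0,0]],"claw":[0.1,0.1]}' 12; python3 d.py .6261 -.1268 .015 40
```

```text
clock: 23.2
position: [0.6281, -0.1272, 0.1099]
ee_rot: [1.328, 2.846, -0.0]
force: [-0.1, -0.0, -0.8]
width: 0.3
gripper_force: 12.0
clock: 23.4
position: [0.625, -0.1269, 0.1094]
ee_rot: [-1.329, -2.845, 0.001]
force: [-0.9, 0.7, -0.2]
width: 0.302
gripper_force: 12.0
slide(now axes) [-0.002  0.003  0.315] slide(goal axes) [-0.002  0.003  0.315] dr [-0.009 -0.007 -0.009] t 23.4 w 0.302
```

```bash
python3 -m pendant '{"slide":[[0,0.001,0.06],[0,0,0.1],[0,0,0.08],[0,0,0.04],[0,0,0.02],[0,0,0.006],[0,0,0.002],[0,0,0.002],[0,0,0],[0,0,0]],"dr":[[0,0,0],[0,0,0],[0,0,0],[0,0,0],[0,0,0],[0,0,0],[0,0,0],[0,0,0],[0,0,0],[0,0,0]],"claw":[0.1,0.1,0.1,0.1,0.1,0.1,0.1,0.1,0.1,0.1]}' 12; python3 d.py .6261 -.1268 .015 40
```

```text
clock: 24.4
position: [0.6265, -0.1267, 0.0171]
ee_rot: [1.328, 2.846, 0.001]
force: [-0.2, -0.5, -1.1]
width: 0.3
gripper_force: 12.0
slide(now axes) [ 0.    -0.001  0.007] slide(goal axes) [ 0.    -0.001  0.007] dr [ 0.005  0.004 -0.006] t 24.4 w 0.3
```

```bash
python3 -m pendant '{"slide":[[0,0,0.002],[0,0,0.002],[0,0,0.002],[0,0,0.001],[0,0,0.001],[0,0,0]],"dr":[[0,0,0],[0,0,0],[0,0,0],[0,0,0],[0,0,0],[0,0,0]],"claw":[0.1,0.1,0.1,0.1,0.1,0.1]}' 12; python3 d.py .6261 -.1268 .015 40
```

```text
clock: 25.0
position: [0.6262, -0.1267, 0.0151]
ee_rot: [1.329, 2.846, 0.001]
force: [-3.8, 0.8, 9.9]
width: 0.299
gripper_force: 12.0
slide(now axes) [-0.    -0.001  0.   ] slide(goal axes) [-0.    -0.001  0.   ] dr [ 0.004  0.    -0.008] t 25.0 w 0.299
```

Contact. Release, lift, then back away so that the fixed cameras see the row.

```bash
python3 -m pendant '{"slide":[[0,0,0],[0,0,0],[0,0,0],[0,0,-0.06],[0,0,-0.12],[0,0,-0.15],[0,0,-0.15],[0,0,-0.12],[0,0,0]],"dr":[[0,0,0],[0,0,0],[0,0,0],[0,0,0],[0,0,0],[0,0,0],[0,0,0],[0,0,0],[0,0,0]],"claw":[0.4,0.5,0.6,0.6,0.6,0.6,0.6,0.6,0.6]}' 12 && python3 -m pendant '{"slide":[[0,-0.1,0],[0,-0.15,0],[0,-0.15,0],[0,-0.15,0],[0,-0.15,0],[0,-0.15,0],[0,-0.08,0],[0,0,0]],"dr":[[0,0,0],[0,0,0],[0,0,0],[0,0,0],[0,0,0],[0,0,0],[0,0,0],[0,0,0]],"claw":[0.6,0.6,0.6,0.6,0.6,0.6,0.6,0.6]}' 12
python3 - <<'E'
from h import *
D={n:arm.get_image(n) for n in("top","scene")}
a=D["top"][130:200,240:400];b=D["scene"][160:310,280:430]
save("fin.png",np.vstack([cv2.resize(a,(640,280)),cv2.copyMakeBorder(cv2.resize(b,(320,320)),0,0,0,320,0)]))
T,S=arm.calibration("top"),arm.calibration("scene")
for n,q,h in(("xl",[.6628,.1165],.08),("l",[.6507,.0353],.066),("m",[.6383,-.0455],.052),("s",[.6261,-.1268],.038)):
    t=proj(T,[*q,.008+h]);s=proj(S,[*q,.008+h]);print(n,(t-[240,130])*4,(s-[280,160])*320/150+[0,280])
E
```

```text
clock: 25.9
position: [0.6291, -0.1276, 0.1999]
ee_rot: [1.325, 2.839, 0.004]
force: [0.4, -0.6, 0.4]
width: 0.599
gripper_force: 0.0
clock: 26.7
position: [0.4086, -0.3086, 0.1939]
ee_rot: [-1.337, -2.842, 0.002]
force: [0.0, -0.4, -0.2]
width: 0.6
gripper_force: 0.0
xl [130.84542456  81.74232193] [246.71011026 355.56369882]
l [254.57883821 101.34864546] [196.18419904 398.23142487]
m [374.98919517 120.96931059] [141.48300821 444.08297669]
s [493.49040541 139.86009999] [ 81.95762116 494.22749427]
```

View pics/fin.png

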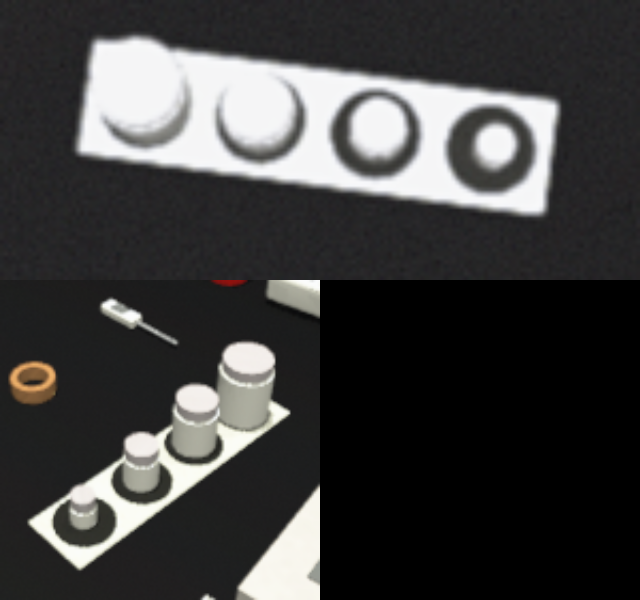

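All four stand upright in order, and the lids match the predicted centres to within about 1–2 mm in the scene view. I triangulate M and S once as a numeric check.

```bash
python3 - <<'E'
from h import *
T,S=arm.calibration("top"),arm.calibration("scene")
t=arm.get_image("top");s=arm.get_image("scene")
for n,q,h in(("m",[.6383,-.0455],.052),("s",[.6261,-.1268],.038)):
    out=[]
    for im,c in((t,T),(s,S)):
        p=proj(c,[*q,.008+h/2]);bb=[]
        for th in(90,120,150):
            bs=blobs(white(im,th),30,800);b=min(bs,key=lambda b:np.hypot(*(b[0]-p)));bb.append((b[0],b[1][4]))
        print(n,p.round(1),bb); out.append(ray(c,bb[0][0]))
    x,e=tri(out);print(x.round(4),np.round(e,4),"off pad",(x[:2]-q).round(4))
E
```

```text
m [333.5 161.6] [(array([363.36, 165.92]), np.int32(120)), (array([363.31, 165.99]), np.int32(99)), (array([334.22, 161.47]), np.int32(172))]
m [346.1 245.3] [(array([340.46, 177.31]), np.int32(203)), (array([339.92, 176.97]), np.int32(172)), (array([371.94, 223.72]), np.int32(447))]
[ 0.6207 -0.0921  0.2359] [0.0276 0.0276] off pad [-0.0176 -0.0466]
s [362.8 165.9] [(array([363.36, 165.92]), np.int32(120)), (array([363.31, 165.99]), np.int32(99)), (array([363.47, 165.78]), np.int32(91))]
s [318.7 266.4] [(array([240.79, 248.07]), np.int32(68)), (array([240.02, 248.33]), np.int32(49)), (array([318.39, 270.93]), np.int32(61))]
[ 0.5745 -0.1827  0.1202] [0.0741 0.0741] off pad [-0.0516 -0.0559]
```

The blobs merged with the strip at the lower thresholds, so the triangulated values are not valid. The clean top-view blobs are M (334.2,161.5) against a predicted (333.5,161.6), and S (363.4,165.9) against (362.8,165.9), both within 2 mm. Handing in.

```bash
python3 -c "
from cell import arm
print(arm.sign_off())"
```

```text
the job is handed in; nothing more can be done
None
```

The job is handed in: XL, L, M and S stand upright on pads a to d, with XL nearest the balance, each within about 2 mm of its pad centre as estimated from the images, at about 27 s on the robot clock.

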